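# Turn the upside-down serving board over against the counter fence

### The job

Two wooden serving boards lean on the low steel fence of the buffet counter; one of them is upside down, with its four round black feet showing on its upper side. Push that board's lower edge along the counter to the fence so that the board is pushed up and stands against the fence, then tip its top edge over towards the robot so that it lies flat on its feet in front of the fence. Leave the other board and the little white ramekin where they are.

Things in the scene. Friction and masses are not known exactly. Their poses are not given: they have to be found in the camera images.
- board_mid (a point): Centre of the upside-down wooden board: loose slab 150 (own x) by 100 (own y) by 20 mm (own z), 200 g. Own x points up the slope (35 degrees at the start) from the lower edge on the counter to the edge raised on the fence; own z out of the face with the four feet (16 mm wide, 5 mm high, 50 mm along x and 35 mm along y from the middle). Stood upright at the fence, it stays there by itself.
- fence: Low fixed steel fence: an upright plate 12 mm thick (own x), 460 mm long (own y), 80 mm high, with a round post 130 mm high at either end. Origin at the plate's middle, on the counter; own x points through the plate away from the robot. A flat foot 4 mm high reaches 56 mm behind it. Nothing stands higher than 60 mm within 100 mm behind it.
- other_board_mid (a point): Centre of the other board, of the same wood and size, leaning in the same way on the fence 210 mm to one side of the first, but right way up: plain upper side, feet underneath. To be left alone.
- ramekin: Small empty white china ramekin, 52 mm in diameter and 40 mm high, standing on the counter between the two boards, in front of the fence. Origin at the centre of its underside. To be left alone.

How it is judged:
By the outcome, as a careful person would: the job done as asked, in the order asked, and still so for the second after the job is handed in, with the robot touching nothing.
It also fails if it takes over 45 s, if anything falls off the work surface, if the arm or the gripper's body presses on something with over 40 N, if the wrist force passes 120 N, or if a joint passes its speed limit or range.

### The arm

A 6-joint arm with a two-finger parallel gripper is mounted at the origin on the work surface. World frame = base frame: x ahead of the robot, y to its left, z up, the work surface at z = 0. Lengths are in m, angles in degrees, forces in N, time in s.
With the tool pointing down it reaches from about 0.4 to 0.825 m from the base axis. Payload 7 kg.
Tool frame: the origin (TCP) lies midway between the tips of the shut fingers; the grasp point (between the pads) lies 19 mm behind it; z points along the fingers, y is the direction in which the jaws open and shut (so a half turn about z gives the same grasp; the last joint's range is limited). The gripper opens to 88 mm and grips with 3 to 60 N. Pads are 19 mm wide; open, the fingers measure 130 mm over their backs; the gripper's body (78 mm by 193 mm) begins 47 mm behind the grasp point.
Start: joints at [89.043, 20.546, 0.682, 0, -70.136, -16.507], TCP at [0.203, 0.644, 0.19] pointing down, gripper open.
Joint ranges: [-176.03, 176.03], [-82.01, 121.73], [-58.28, 71.71], [-173.87, 95.51], [-174.79, -0.11], [-173.66, 173.66]. Speed limits (degrees/s): [136.94, 136.94, 172.46, 180, 180, 180].

### API

Orientations are given as a 3x3 rotation matrix whose columns are the frame's x, y, z axes.
In Python, from rig import robot gives the robot as it stands. Calls block until the motion is done:
- robot.goto(position, orientation): joint-space move of the TCP to a pose.
- robot.servo_line(position, ori=None, speed=0.15): straight line of the TCP; ori=None keeps the orientation; speed is the mean speed in m/s.
- robot.movej(angles): joint-space move.
- robot.move_gripper(opening): opening from 0.0 (shut) to 1.0 (fully open); the grip force is fixed at half the most; returns when the fingers have stopped.
- robot.dwell(seconds).
- robot.ik(position, orientation): joint angles nearest the present ones, or None.
- robot.grab_frame(name): name is "scene" or "top" or "wrist"; returns (picture, depth): 384x512x3 uint8, red, green, blue; 384x512 float32, m along the optical axis (not along the pixel's ray), 0 where there is no reading.
- robot.camera_info(name): a dict with "vfov" (degrees; the focal length in pixels is half the picture's height over the tangent of half this angle, whatever the lens; pixels are square), "cx", "cy" (the principal point, pixels), "view" (4x4, takes a point from world to camera coordinates); the wrist camera has in their place "T_tool_cam" (4x4, takes a point from camera to tool coordinates, whose origin is the TCP and whose axes are the flange's). Camera axes: x right, y down, z forward; pixel columns grow to the right and rows downward; lengths in m; the calibration is good to about 2 mm. A picture is of the moment at which its call begins: read the wrist's pose just before it. camera_info takes no time and is no camera call.
A pose or a line that the arm cannot do raises robot.Unreachable and nothing moves.
- robot.job_done(): hands the job in, once; it reports no verdict.
Readings, each from a call of its own:
- robot.read_t(): time.
- robot.read_qpos(): joint angles.
- robot.read_qvel(): joint speeds.
- robot.read_effort(): joint torques, N m.
- robot.read_position(): TCP position.
- robot.read_tcp_rot(): TCP orientation.
- robot.read_force(): force on the tool from outside, world axes, zero at the start.
- robot.read_ft_torque(): the same for the moment, N m.
- robot.read_grip_width(): opening from 0.0 (shut) to 1.0 (fully open).
Only numpy, scipy, OpenCV 4.12 (cv2) and the standard library are available. Lean on these libraries where they do the work, as an engineer would, in place of code of your own. Each camera call takes 0.05 s, during which the arm holds its last target.

## Working session

There is one attempt and no reset: what is moved stays moved. The work goes in short steps, each a Python script; the robot and the scene stay as the last script left them, time stands still between calls to the robot, and variables do not carry over. Pictures are saved under pics/ and viewed, and the job is handed in when it is done.

```bash
ls; mkdir -p pics
python3 - <<'E'
from rig import robot
import cv2,numpy as np
for n in ["scene","top"]:
    p,d=robot.grab_frame(n); cv2.imwrite(f"pics/{n}0.png",p[:,:,::-1]); np.savez(f"{n}0.npz",p=p,d=d)
    print(n,robot.camera_info(n))
print(robot.read_t(),robot.read_position(),robot.read_tcp_rot())
E
```

```text
pics
scene {'vfov': 52.43702915750731, 'cx': 253.02686584275062, 'cy': 192.66313729007223, 'view': array([[-4.42688525e-01,  8.96674832e-01,  1.05618863e-03,
         2.21817080e-01],
       [ 6.13808731e-01,  3.03895717e-01, -7.28619403e-01,
        -3.24699167e-01],
       [-6.53655652e-01, -3.21903151e-01, -6.84917988e-01,
         1.09321811e+00],
       [ 0.00000000e+00,  0.00000000e+00,  0.00000000e+00,
         1.00000000e+00]])}
top {'vfov': 48.39931621313238, 'cx': 243.27223201001902, 'cy': 196.42921453688717, 'view': array([[-0.024976  , -0.99944739, -0.02193412,  0.04848815],
       [-0.98128456,  0.02870095, -0.19041237,  0.59816047],
       [ 0.19093668,  0.01676787, -0.98145913,  0.58777118],
       [ 0.        ,  0.        ,  0.        ,  1.        ]])}
0.1 [0.20244161 0.64340366 0.18869418] [[ 9.53863147e-01 -3.00241548e-01 -3.30374178e-04]
 [-3.00241700e-01 -9.53861984e-01 -1.49562580e-03]
 [ 1.33917636e-04  1.52581443e-03 -9.99998827e-01]]
```

View pics/scene0.png

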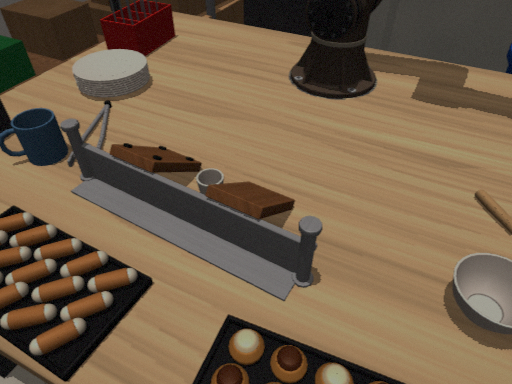

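View pics/top0.png

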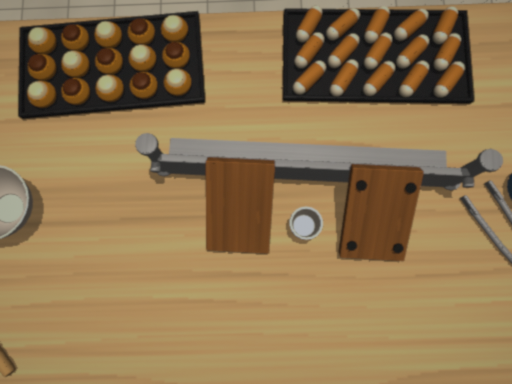

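Top view: the upside-down board is the right one (feet at about (361,186), (411,188), (351,246), (398,248)). The other board is at about (240,205), the ramekin at (305,223), and the posts at (148,145) and (489,160). Next I'll measure them with depth.

```bash
cat > h.py <<'E'
import numpy as np,cv2
def cloud(info,d):
    f=192/np.tan(np.radians(info["vfov"])/2)
    v,u=np.mgrid[:384,:512]
    c=np.stack([(u-info["cx"])*d/f,(v-info["cy"])*d/f,d],-1)
    V=info["view"]; return (c-V[:3,3])@V[:3,:3]
def proj(info,P):
    f=192/np.tan(np.radians(info["vfov"])/2)
    c=np.atleast_2d(P)@info["view"][:3,:3].T+info["view"][:3,3]
    return c[:,:2]/c[:,2:]*f+[info["cx"],info["cy"]]
E
python3 - <<'E'
from rig import robot
from h import *
z=np.load("top0.npz"); ti=robot.camera_info("top"); P=cloud(ti,z["d"])
def s(u,v): 
    q=P[v-1:v+2,u-1:u+2].reshape(-1,3); return np.median(q,0).round(4)
for n,u,v in [("f1",361,186),("f2",411,188),("f3",351,246),("f4",398,248),("tl",355,170),("tr",416,172),("br",403,257),("bl",344,255),("fenceL",150,145),("fenceR",489,160),("counter",300,300),("o tl",211,162),("o tr",270,162),("o br",266,250),("o bl",210,248),("ram",305,223),("ramrimL",290,223),("ramrimR",321,223),("mug",508,188)]: print(n,s(u,v))
# board plane fit
m=np.zeros((384,512),np.uint8); cv2.fillPoly(m,[np.array([[366,172],[404,174],[392,254],[360,252]])],1)
q=P[m>0]; c=q.mean(0); n=np.linalg.svd(q-c)[2][2]; n*=np.sign(n[2]); print("plane",c,n,np.degrees(np.arccos(n[2])),np.degrees(np.arctan2(n[1],n[0])), np.std((q-c)@n))
m[:]=0; cv2.fillPoly(m,[np.array([[213,165],[267,165],[264,248],[212,246]])],1)
q=P[m>0]; c=q.mean(0); n=np.linalg.svd(q-c)[2][2]; n*=np.sign(n[2]); print("plane o",c,n,np.degrees(np.arccos(n[2])),np.degrees(np.arctan2(n[1],n[0])))
# fence: dark pts z ~0.07-0.09 
sel=(P[...,2]>.07)&(P[...,2]<.09)&(z["d"]>0)
q=P[sel]; g=z["p"][sel].astype(int); gray=(g.max(1)-g.min(1))<25
q=q[gray]; print(len(q)); A=np.polyfit(q[:,1],q[:,0],1); print(A,q.min(0),q.max(0),np.degrees(np.arctan(A[0])))
E
python3 -c "
import cv2
a=cv2.imread('pics/top0.png')[120:280,130:512]; cv2.imwrite('pics/top0c.png',cv2.resize(a,None,fx=2,fy=2,interpolation=2))"
```

```text
f1 [ 0.6028 -0.1368  0.093 ]
f2 [ 0.5978 -0.2071  0.0926]
f3 [ 0.5219 -0.1296  0.0355]
f4 [ 0.517  -0.2003  0.0354]
tl [ 0.6241 -0.128   0.1012]
tr [ 0.6188 -0.2129  0.1015]
br [ 0.504  -0.2111  0.0208]
bl [ 0.5095 -0.1211  0.0196]
fenceL [0.6619 0.1585 0.1275]
fenceR [ 0.6257 -0.301   0.1281]
counter [ 0.4423 -0.0517  0.0008]
o tl [0.6424 0.0765 0.1016]
o tr [ 0.6406 -0.0081  0.0983]
o br [ 5.204e-01 -4.000e-04  2.040e-02]
o bl [0.5259 0.0872 0.0192]
ram [ 0.5632 -0.0654  0.0047]
ramrimL [ 0.5605 -0.0394  0.0403]
ramrimR [ 0.5578 -0.0851  0.0401]
mug [ 0.611  -0.3966  0.0046]
plane [ 0.56761692 -0.16880617  0.06737941] [-0.21988478 -0.93262209  0.28612361] 73.37397590361913 -103.26638022902961 0.01449043084775769
plane o [0.58301906 0.03872327 0.06483109] [0.01562951 0.99738205 0.0706029 ] 85.95138321229342 89.10221791957686
1805
[0.08172752 0.64491836] [ 0.59251786 -0.30646346  0.07001757] [0.66502106 0.17003096 0.08996903] 4.672258018722717
```

View pics/top0c.png

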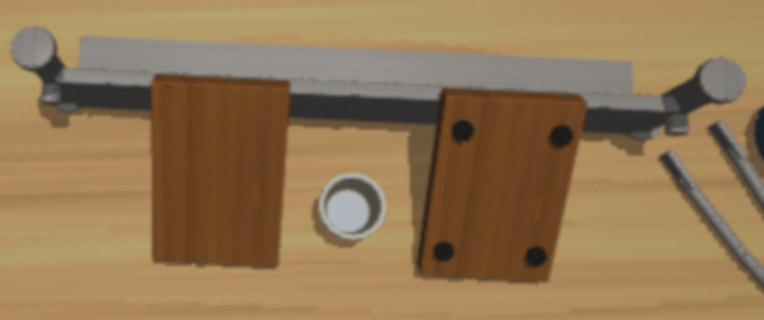

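The board pose agrees with the 35° lean and the fence yaw is about 4.5°. I'll refine these, plan both phases in the fence frame and check IK.

```bash
cat >> h.py <<'E'
FX=np.array([0.9969,-0.0785,0]);FX/=np.linalg.norm(FX);FY=np.array([-FX[1],FX[0],0]);Z=np.array([0,0,1.])
FO=np.array([0.6438,-0.0712,0])
def W(x,y,z): return FO+FX*x+FY*y+Z*z
def Rpush(a,s): # tool tilted a deg, pointing forward/down, jaws along fence
    a=np.radians(a); z=np.sin(a)*FX-np.cos(a)*Z; y=s*FY; return np.stack([np.cross(y,z),y,z],1)
def Rtip(a,s): # jaws across the fence
    a=np.radians(a); z=np.sin(a)*FX-np.cos(a)*Z; x=s*FY; return np.stack([x,np.cross(z,x),z],1)
E
cat > m.py <<'E'
from rig import robot
from h import *
import sys
E
python3 - <<'E'
from m import *
z=np.load("top0.npz"); ti=robot.camera_info("top"); P=cloud(ti,z["d"]); ok=z["d"]>0
def fit(poly):
    m=np.zeros((384,512),np.uint8); cv2.fillPoly(m,[np.array(poly)],1); q=P[(m>0)&ok]
    A=np.linalg.lstsq(np.c_[q[:,:2],np.ones(len(q))],q[:,2],rcond=None)[0]
    for _ in range(5):
        r=q[:,2]-np.c_[q[:,:2],np.ones(len(q))]@A; k=abs(r)<.003; A=np.linalg.lstsq(np.c_[q[k,:2],np.ones(k.sum())],q[k,2],rcond=None)[0]
    n=np.array([-A[0],-A[1],1]);n/=np.linalg.norm(n); print(np.degrees(np.arccos(n[2])),np.degrees(np.arctan2(n[1],n[0])),k.mean())
fit([[366,172],[404,174],[392,254],[360,252]]); fit([[213,165],[267,165],[264,248],[212,246]])
ff=lambda p:((p-FO)@FX,(p-FO)@FY)
# fence plate: top edge, z 75..84, gray, away from boards
sel=(P[...,2]>.074)&(P[...,2]<.086)&ok; g=z["p"].astype(int); sel&=(g.max(2)-g.min(2))<25
q=P[sel]; fx,fy=ff(q)
for a,b in [(-.2,-.16),(-.045,0.0),(0,.05)]:
    k=(fy>a)&(fy<b)&(abs(fx)<.03); print("plate",k.sum(),np.percentile(fx[k],[2,50,98]).round(4))
sel=(P[...,2]>.12)&ok; q=P[sel];fx,fy=ff(q)
for k in (fy>0.1,fy<-.1): print("post",q[k].min(0).round(3),q[k].max(0).round(3),q[k].mean(0).round(4))
for n,p in dict(f1=[0.6028,-0.1368],f2=[0.5978,-0.2071],f3=[.5219,-.1296],f4=[.517,-.2003]).items(): print(n,np.round(ff(np.array(p+[0])),4))
s=np.load("scene0.npz");Q=cloud(robot.camera_info("scene"),s["d"])
for n,u,v in [("plates",112,60),("platesR",148,75),("rack",150,30),("mug",40,125)]: print(n,Q[v,u].round(3))
print(robot.camera_info("wrist")["T_tool_cam"].round(3))
for sg in (1,-1):
    for nm,R,p in [("pre",Rpush(40,sg),W(-.17,-.104,.10)),("push0",Rpush(40,sg),W(-.16,-.104,.009)),("push1",Rpush(40,sg),W(-.03,-.104,.009)),("t0",Rtip(0,sg),W(-.016,-.104,.25)),("t1",Rtip(0,sg),W(-.016,-.104,.115)),("t2",Rtip(28,sg),W(-.15,-.104,.04)),("t3",Rtip(28,sg),W(-.25,-.104,.05))]:
        j=robot.ik(p,R); print(sg,nm,None if j is None else np.round(j,1))
E
```

```text
35.205235848271776 175.5582962950704 0.9780521262002744
35.238548943934106 175.23474997421945 0.9905977165883143
plate 236 [-0.0101 -0.0049  0.0015]
plate 264 [-0.0097 -0.0045  0.002 ]
plate 289 [-0.0095 -0.0046  0.0018]
post [0.65  0.148 0.12 ] [0.68 0.18 0.13] [0.6639 0.1634 0.1266]
post [ 0.612 -0.32   0.12 ] [ 0.642 -0.29   0.131] [ 0.6262 -0.3035  0.1269]
f1 [-0.0357 -0.0686]
f2 [-0.0352 -0.1391]
f3 [-0.1169 -0.0678]
f4 [-0.1163 -0.1387]
plates [ 0.262 -0.548  0.045]
platesR [ 0.262 -0.431  0.027]
rack [ 0.078 -0.556  0.063]
mug [ 0.584 -0.462  0.05 ]
[[ 0.    -0.954 -0.299  0.081]
 [ 1.     0.     0.    -0.001]
 [-0.    -0.299  0.954 -0.193]
 [ 0.     0.     0.     1.   ]]
1 pre None
1 push0 [-22.1   7.3 -40.9 -74.4 -11.7  -2.3]
1 push1 [ -5.2  16.  -33.6 -51.3  -0.6 -38.1]
1 t0 None
1 t1 None
1 t2 None
1 t3 None
-1 pre None
-1 push0 None
-1 push1 [ -5.2  16.  -33.6 -51.3  -0.6 141.9]
-1 t0 [  1.7  15.9   1.8   0.  -76.   -6.2]
-1 t1 [  1.7  20.7  -9.3   0.  -60.   -6.2]
-1 t2 None
-1 t3 None
```

```bash
sed -i 's/^FO=.*/FO=np.array([0.6438,-0.0712,0])-0.003*FX/' h.py
python3 - <<'E'
from m import *
for nm,p in [("pre",W(-.19,-.104,.10)),("push0",W(-.15,-.104,.009)),("mid",W(-.09,-.104,.009)),("push1",W(-.032,-.104,.009))]:
  for a in (0,10,20,25,30,35,40):
    for sg in (1,-1):
        j=robot.ik(p,Rpush(a,sg)); 
        if j is not None: print(nm,sg,a,np.round(j,1))
for nm,p in [("t0",W(-.02,-.104,.25)),("t1",W(-.02,-.104,.115)),("a",W(-.10,-.104,.10)),("t2",W(-.16,-.104,.04)),("t3",W(-.25,-.104,.05))]:
  for a in (0,10,20,30):
    for sg in (1,-1):
        j=robot.ik(p,Rtip(a,sg)); 
        if j is not None: print(nm,sg,a,np.round(j,1))
E
```

```text
pre 1 0 [  4.2   6.  -31.5   0.  -52.5 -98.7]
pre -1 0 [  4.2   6.  -31.5   0.  -52.5  81.3]
pre 1 10 [   5.9   -0.7  -40.8    2.8  -40.1 -102.4]
pre -1 10 [  5.9  -0.7 -40.8   2.8 -40.1  77.6]
pre 1 20 [   8.    -6.8  -52.1    9.9  -25.5 -110.7]
pre -1 20 [  8.   -6.8 -52.1   9.9 -25.5  69.3]
push0 1 0 [  3.5  16.5 -32.9   0.  -40.7 -98. ]
push0 -1 0 [  3.5  16.5 -32.9   0.  -40.7  82. ]
push0 1 10 [   4.8   11.3  -43.3    3.8  -25.5 -102.6]
push0 -1 10 [  4.8  11.3 -43.3   3.8 -25.5  77.4]
push0 1 40 [-21.2   7.7 -40.3 -73.8 -11.1  -3.5]
mid 1 0 [  2.6  21.  -25.5   0.  -43.5 -97.1]
mid -1 0 [  2.6  21.  -25.5   0.  -43.5  82.9]
mid 1 10 [   3.6   16.1  -35.9    3.   -28.1 -100.7]
mid -1 10 [  3.6  16.1 -35.9   3.  -28.1  79.3]
mid 1 40 [-13.5  11.7 -36.1 -66.   -6.3 -17.3]
mid -1 40 [-13.5  11.7 -36.1 -66.   -6.3 162.7]
push1 1 0 [  1.9  25.4 -18.    0.  -46.6 -96.4]
push1 -1 0 [  1.9  25.4 -18.    0.  -46.6  83.6]
push1 1 10 [  2.7  20.5 -28.6   2.4 -31.1 -99.2]
push1 -1 10 [  2.7  20.5 -28.6   2.4 -31.1  80.8]
push1 1 20 [   3.2   16.8  -42.5   13.7  -11.1 -110.7]
push1 -1 20 [ 
[... 816 characters left out ...]
-54.8 172.8]
a -1 0 [  2.7  14.  -21.2   0.  -54.8  -7.2]
a 1 10 [  3.8   8.  -30.9   2.2 -41.2 170.1]
a -1 10 [  3.8   8.  -30.9   2.2 -41.2  -9.9]
a 1 20 [  5.1   2.9 -42.1   7.7 -25.5 164. ]
a -1 20 [  5.1   2.9 -42.1   7.7 -25.5 -16. ]
t2 1 0 [  3.6  13.1 -32.3   0.  -44.7 171.9]
t2 -1 0 [  3.6  13.1 -32.3   0.  -44.7  -8.1]
t2 1 10 [  5.1   7.4 -42.3   3.3 -30.5 167.7]
t2 -1 10 [  5.1   7.4 -42.3   3.3 -30.5 -12.3]
t2 1 20 [  5.6   2.8 -56.7  17.8 -11.3 153. ]
t2 -1 20 [  5.6   2.8 -56.7  17.8 -11.3 -27. ]
t3 1 0 [  5.6   4.3 -41.8   0.  -44.  169.9]
t3 -1 0 [  5.6   4.3 -41.8   0.  -44.  -10.1]
t3 1 10 [  8.   -2.5 -51.6   4.2 -31.2 164.1]
t3 -1 10 [  8.   -2.5 -51.6   4.2 -31.2 -15.9]
```

```bash
cat >> h.py <<'E'
from scipy.spatial.transform import Rotation as Ro
def Rp(a,s,psi=0): return Ro.from_euler('z',psi,degrees=True).as_matrix()@Rpush(a,s)
E
python3 - <<'E'
from m import *
for nm,p in [("pre",W(-.18,-.104,.07)),("push0",W(-.15,-.104,.009)),("mid",W(-.09,-.104,.009)),("push1",W(-.032,-.104,.009))]:
  print(nm)
  for psi in (-20,-10,-5,0,5,10,20):
    r=[]
    for a in range(15,66,5):
        j=robot.ik(p,Rp(a,1,psi)); r.append("   .    " if j is None else "%4d/%4d"%(j[3],j[4]))
    print(psi,r)
E
```

```text
pre
-20 ['  19/ -26', '   .    ', '   .    ', '   .    ', '   .    ', '   .    ', '   .    ', '-118/ -16', '   .    ', '   .    ', '   .    ']
-10 ['  13/ -26', '   .    ', '   .    ', '   .    ', '   .    ', '   .    ', '   .    ', ' -98/ -18', '-110/ -37', '   .    ', '   .    ']
-5 ['   9/ -26', '  20/ -17', '   .    ', '   .    ', '   .    ', '   .    ', '   .    ', ' -91/ -22', '-103/ -38', '-108/ -53', '   .    ']
0 ['   6/ -27', '  12/ -18', '   .    ', '   .    ', '   .    ', '   .    ', ' -63/  -9', ' -87/ -27', ' -96/ -40', '-102/ -52', '-104/ -64']
5 ['   2/ -28', '   4/ -21', '  10/ -11', '   .    ', '   .    ', '   .    ', ' -68/ -20', ' -83/ -32', ' -91/ -43', ' -96/ -53', ' -99/ -62']
10 ['  -1/ -30', '  -1/ -23', '  -3/ -16', '  -8/ -11', ' -25/ -10', ' -50/ -18', ' -68/ -28', ' -79/ -37', ' -86/ -46', ' -91/ -54', ' -93/ -62']
20 ['  -7/ -33', ' -12/ -29', ' -19/ -26', ' -30/ -25', ' -42/ -28', ' -55/ -33', ' -65/ -39', ' -72/ -45', ' -78/ -52', ' -82/ -58', ' -84/ -64']
push0
-20 ['   .    ', '   .    ', '   .    ', '   .    ', '   .    ', '   .    ', '   .    ', ' 
[... 2222 characters left out ...]
   ', '   .    ', '   .    ', '   .    ', '   .    ', '-100/ -12', '-122/ -29', '-130/ -43', '-134/ -58', '-134/ -72']
0 ['   5/ -22', '  13/ -11', '   .    ', '   .    ', '   .    ', ' -52/  -1', ' -92/ -15', '-111/ -28', '-120/ -41', '-125/ -53', '-127/ -65']
5 ['   1/ -23', '   2/ -15', '  11/  -3', '   .    ', ' -29/  -1', ' -61/ -10', ' -86/ -19', '-102/ -29', '-111/ -40', '-116/ -51', '-119/ -61']
10 ['  -2/ -25', '  -5/ -18', ' -10/ -12', ' -23/  -9', ' -42/ -11', ' -63/ -16', ' -81/ -23', ' -95/ -32', '-103/ -41', '-109/ -50', '-112/ -59']
20 ['  -8/ -29', ' -14/ -25', ' -23/ -22', ' -35/ -21', ' -48/ -23', ' -62/ -26', ' -74/ -32', ' -83/ -38', ' -90/ -45', ' -95/ -52', ' -98/ -58']
```

Run:
```python
from m import *
for psi in (0,5):
  for a in (40,45,50):
    for p in [(-.21,.20),(-.21,.10),(-.17,.03),(-.155,.009),(-.09,.009),(-.03,.009)]:
        j=robot.ik(W(p[0],-.141,p[1]),Rp(a,1,psi)); print(psi,a,p,None if j is None else np.round(j,1))
```

```text
0 40 (-0.21, 0.2) None
0 40 (-0.21, 0.1) None
0 40 (-0.17, 0.03) [-23.3   4.4 -41.1 -63.4 -13.4 -12.6]
0 40 (-0.155, 0.009) [-28.6   8.9 -38.9 -72.8 -15.9   1. ]
0 40 (-0.09, 0.009) [-20.8  12.7 -34.  -67.2 -11.3 -10.6]
0 40 (-0.03, 0.009) [-14.2  16.4 -30.2 -58.4  -7.3 -24.3]
0 45 (-0.21, 0.2) None
0 45 (-0.21, 0.1) [ -8.5 -11.3 -52.7 -37.9  -4.6 -49.4]
0 45 (-0.17, 0.03) [-41.    7.1 -41.1 -83.4 -25.1  20.3]
0 45 (-0.155, 0.009) [-44.3  12.  -40.6 -90.3 -26.9  30.8]
0 45 (-0.09, 0.009) [-36.4  14.8 -35.  -90.3 -22.   24.1]
0 45 (-0.03, 0.009) [-29.7  17.7 -29.3 -87.1 -17.5  15.4]
0 50 (-0.21, 0.2) None
0 50 (-0.21, 0.1) [-43.2  -5.7 -43.7 -73.9 -29.9   8.8]
0 50 (-0.17, 0.03) [-54.4  11.7 -44.1 -94.7 -36.   43.1]
0 50 (-0.155, 0.009) [ -56.3   17.3  -44.4 -100.5  -37.7   52.4]
0 50 (-0.09, 0.009) [ -48.1   19.   -39.1 -103.9  -33.    48. ]
0 50 (-0.03, 0.009) [ -41.5   20.9  -33.5 -105.   -28.5   42.8]
5 40 (-0.21, 0.2) [ -2.3 -23.5 -51.6  -4.7 -22.  -83.5]
5 40 (-0.21, 0.1) [-13.5  -9.6 -47.7 -35.6 -15.5 -44.6]
5 40 (-0.17, 0.03) [-28.9   5.6 -39.1 -64.6 -20.4  -3.5]
5 40 (-0.155, 0.009) [-31.7   9.9 -37.5 -71.2 -21.2   5.7]
5 40 (-0.09, 0.009) [-24.8  13.5 -32.5 -67.6 -17.3  -3.5]
5 40 (-0.03, 0.009) [-19.2  17.  -28.  -62.  -14.2 -13.3]
5 45 (-0.21, 0.2) [ -4.  -24.6 -53.  -10.8 -17.  -76.5]
5 45 (-0.21, 0.1) [-32.4  -6.6 -42.1 -59.  -26.6  -9.4]
5 45 (-0.17, 0.03) [-42.5   8.4 -39.5 -79.4 -29.4  21.3]
5 45 (-0.155, 0.009) [-44.5  13.  -38.9 -85.  -30.1  29.5]
5 45 (-0.09, 0.009) [-37.   15.7 -33.4 -84.9 -25.6  22.8]
5 45 (-0.03, 0.009) [-30.8  18.4 -28.  -82.4 -21.7  15.1]
5 50 (-0.21, 0.2) [-24.3 -19.9 -42.  -43.9 -27.6 -33.1]
5 50 (-0.21, 0.1) [-47.5  -3.1 -41.8 -72.4 -36.7  14. ]
5 50 (-0.17, 0.03) [-53.9  12.8 -41.7 -89.  -38.5  40.7]
5 50 (-0.155, 0.009) [-55.   17.7 -41.5 -93.9 -39.3  48.2]
5 50 (-0.09, 0.009) [-47.2  19.4 -36.4 -96.6 -34.7  43.2]
5 50 (-0.03, 0.009) [-40.8  21.4 -31.  -97.1 -30.6  37.6]
```

Run:
```python
from m import *
robot.move_gripper(0.6)
R=Rp(40,1,5)
robot.goto(W(-.21,-.1405,.20),R)
print(robot.read_t(),robot.read_position()-W(-.21,-.1405,.20),robot.read_force(),robot.read_grip_width())
robot.servo_line(W(-.20,-.1405,.10),speed=.12)
robot.servo_line(W(-.175,-.1405,.03),speed=.1)
print(robot.read_t(),robot.read_position()-W(-.175,-.1405,.03),robot.read_force(),robot.read_qpos())
for n in ["scene","top"]:
    p,d=robot.grab_frame(n); cv2.imwrite(f"pics/{n}1.png",p[:,:,::-1])
```

```text
3.9 [0.00050661 0.00033575 0.00011128] [-0.42381345 -0.2357139  -0.56162503] 0.6022014993449322
6.1417 [-2.04861711e-04  9.33740199e-06  2.38159504e-04] [-0.17090732 -0.55199747 -1.29469098] [-29.29374291   5.25084763 -39.53487646 -64.72753677 -20.67473108
  -3.07471925]
```

View pics/scene1.png

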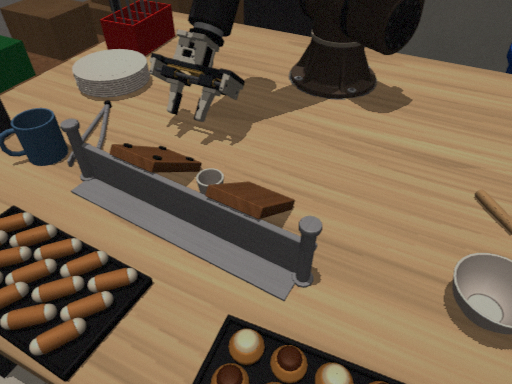

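View pics/top1.png

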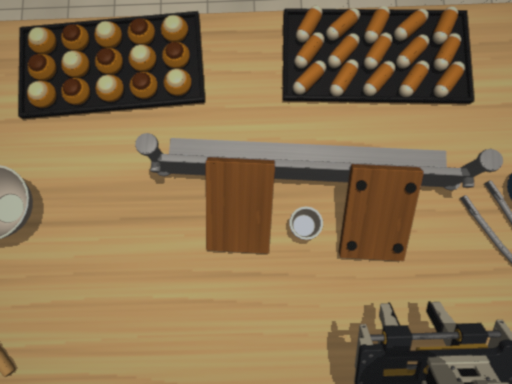

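```bash
python3 - <<'E'
from m import *
T=robot.read_position();Rt=robot.read_tcp_rot()
for n in ("scene","top"):
    I=robot.camera_info(n); print(n,proj(I,[T,T+Rt[:,1]*.0264,T-Rt[:,1]*.0264,T+Rt[:,1]*.0474]).round(0).tolist(), proj(I,[W(-.132,-.0535,.016),W(-.132,-.1535,.016)]).round(0).tolist())
E
python3 -c "
import cv2
a=cv2.imread('pics/top1.png')[230:384,320:512]; cv2.imwrite('pics/top1c.png',cv2.resize(a,None,fx=4,fy=4,interpolation=2))
a=cv2.imread('pics/scene1.png')[20:200,80:300]; cv2.imwrite('pics/scene1c.png',cv2.resize(a,None,fx=3.5,fy=3.3,interpolation=2))"
```

```text
scene [[180.0, 133.0], [191.0, 136.0], [170.0, 130.0], [199.0, 139.0]] [[202.0, 163.0], [163.0, 147.0]]
top [[399.0, 290.0], [381.0, 290.0], [416.0, 289.0], [367.0, 291.0]] [[339.0, 258.0], [404.0, 262.0]]
```

View pics/top1c.png

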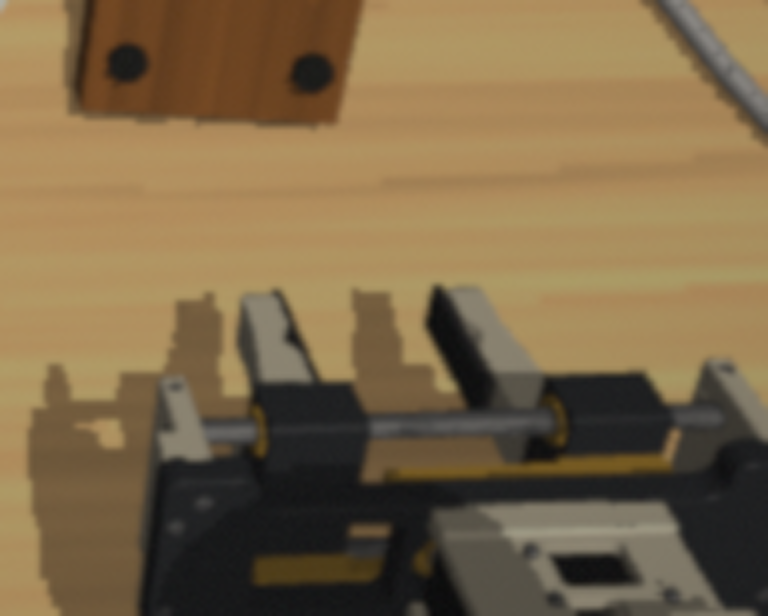

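View pics/scene1c.png

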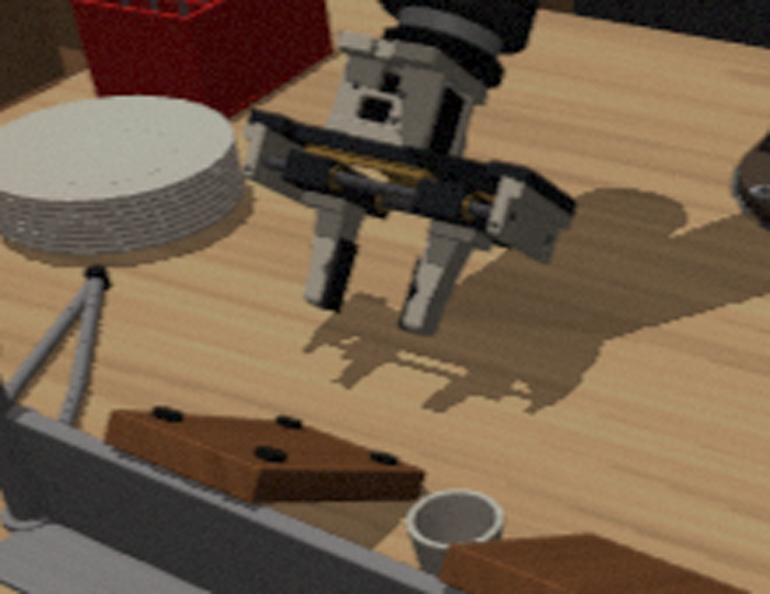

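Run:
```python
from m import *
print(robot.read_t(),robot.read_position(),robot.read_qvel().round(2))
for n in ["scene","top"]:
    p,d=robot.grab_frame(n); cv2.imwrite(f"pics/{n}2.png",p[:,:,::-1]); np.savez(n+"2.npz",p=p,d=d)
a=cv2.imread('pics/top2.png')[230:384,320:512]; a=cv2.resize(a,(480,385),interpolation=2)
b=cv2.imread('pics/scene2.png')[20:200,80:300]; b=cv2.resize(b,(480,385),interpolation=2)
print(robot.read_t(),robot.read_position())
cv2.imwrite("pics/c2.png",np.vstack([a,b])[:, :])
```

```text
6.2417 [ 0.45541662 -0.19706676  0.03067402] [ 0.03 -0.21  0.12 -0.22 -0.09  0.43]
6.3417 [ 0.45552826 -0.19703233  0.03072732]
```

View pics/c2.png

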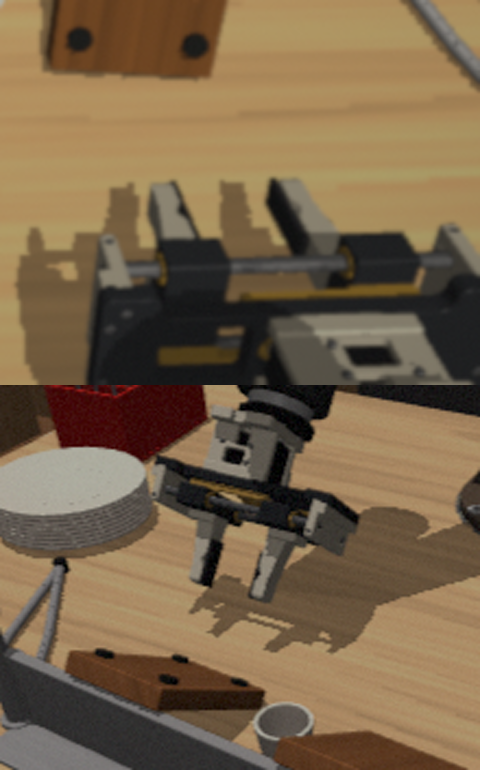

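Run:
```python
from m import *
T=robot.read_position();Rt=robot.read_tcp_rot()
print(Rt.round(3))
t=np.load("top2.npz");s=np.load("scene2.npz")
Pt=cloud(robot.camera_info("top"),t["d"]);Ps=cloud(robot.camera_info("scene"),s["d"])
# all gripper points: transform to tool frame, near the tips
for nm,P,d in (("top",Pt,t["d"]),("scene",Ps,s["d"])):
    q=(P-T)@Rt; k=(d>0)&(P[...,2]>.02)&(abs(q[...,1])<.08)&(abs(q[...,0])<.05)&(q[...,2]>-.09)&(q[...,2]<.05)
    v,u=np.nonzero(k); qq=q[k]; i=np.argsort(-qq[:,2])[:12]
    print(nm,k.sum()); 
    for j in i: print((u[j],v[j]),qq[j].round(4),P[v[j],u[j]].round(4))
    for sg in (1,-1):
        kk=(qq[:,2]>-.05)&(sg*qq[:,1]>0.0); print(sg,np.percentile(qq[kk],[2,50,98],axis=0).round(4).tolist())
```

```text
[[-0.765 -0.01   0.644]
 [-0.008  1.     0.006]
 [-0.644 -0.001 -0.765]]
top 1546
(np.int64(341), np.int64(247)) [-0.0468  0.0798  0.0483] [ 0.5217 -0.1166  0.0238]
(np.int64(346), np.int64(248)) [-0.046   0.0725  0.0464] [ 0.5199 -0.124   0.0247]
(np.int64(348), np.int64(250)) [-0.0423  0.0692  0.046 ] [ 0.5168 -0.1273  0.0227]
(np.int64(342), np.int64(251)) [-0.0409  0.0784  0.0459] [ 0.5156 -0.1181  0.0218]
(np.int64(344), np.int64(249)) [-0.0446  0.0756  0.0458] [ 0.5184 -0.1209  0.0244]
(np.int64(343), np.int64(247)) [-0.0485  0.0774  0.0457] [ 0.5214 -0.119   0.0269]
(np.int64(355), np.int64(251)) [-0.0401  0.0582  0.0457] [ 0.5151 -0.1382  0.0215]
(np.int64(347), np.int64(252)) [-0.0388  0.0705  0.0456] [ 0.5139 -0.126   0.0207]
(np.int64(351), np.int64(252)) [-0.0386  0.0643  0.0456] [ 0.5138 -0.1322  0.0206]
(np.int64(345), np.int64(250)) [-0.0428  0.0739  0.0456] [ 0.5169 -0.1225  0.0234]
(np.int64(346), np.int64(249)) [-0.0447  0.0726  0.0455] [ 0.5183 -0.1239  0.0246]
(np.int64(345), np.int64(247)) [-0.0486  0.0744  0.0455] [ 0.5213 -0.122   0.0271]
1 [[-0.0496, 0.0016, -
[... 627 characters left out ...]
25] [ 0.5085 -0.12    0.0202]
(np.int64(184), np.int64(157)) [-0.0488  0.0516  0.0424] [ 0.5197 -0.1448  0.0297]
(np.int64(195), np.int64(160)) [-0.0371  0.0709  0.0423] [ 0.5105 -0.1256  0.0222]
(np.int64(181), np.int64(156)) [-0.0496  0.0449  0.0423] [ 0.5202 -0.1515  0.0303]
(np.int64(185), np.int64(157)) [-0.0448  0.0515  0.0421] [ 0.5164 -0.145   0.0273]
(np.int64(182), np.int64(156)) [-0.0458  0.0449  0.0419] [ 0.5171 -0.1515  0.0281]
(np.int64(179), np.int64(155)) [-0.0469  0.0384  0.0418] [ 0.5179 -0.1581  0.0289]
1 [[-0.0492, 0.0036, -0.0492], [-0.0109, 0.0376, -0.0389], [0.0088, 0.0759, 0.0431]]
-1 [[-0.0456, -0.0399, -0.0495], [-0.008, -0.0274, -0.0434], [0.0111, -0.0022, 0.0383]]
```

Run:
```python
from m import *
T=robot.read_position();Rt=robot.read_tcp_rot()
for nm,px in (("top",[(384,306),(386,304),(388,306),(437,304),(434,304),(429,305)]),("scene",[(172,108),(173,110),(200,117),(199,115),(203,112)])):
    t=np.load(nm+"2.npz");P=cloud(robot.camera_info(nm),t["d"])
    for u,v in px: print(nm,u,v,t["p"][v,u],P[v,u].round(4),((P[v,u]-T)@Rt).round(4))
    q=(P-T)@Rt; k=(t["d"]>0)&(P[...,2]>.02)&(abs(q[...,1])<.06)&(abs(q[...,0])<.02)&(q[...,2]>-.06)&(q[...,2]<.02)
    for sg in (1,-1):
        kk=q[k&(sg*q[...,1]>0)]; print(sg,len(kk),np.percentile(kk,[1,50,99],axis=0).round(4).tolist())
```

```text
top 384 306 [140 132 114] [ 0.435  -0.1596  0.0761] [-0.0138  0.0376 -0.0477]
top 386 304 [133 125 107] [ 0.4374 -0.1641  0.0713] [-0.0124  0.0331 -0.0425]
top 388 306 [135 128 110] [ 0.4348 -0.1655  0.075 ] [-0.0129  0.0317 -0.047 ]
top 437 304 [137 130 112] [ 0.4358 -0.2342  0.0727] [-0.0116 -0.037  -0.0451]
top 434 304 [132 125 108] [0.4759 0.0214 0.6918] [-0.4428  0.2178 -0.4916]
top 429 305 [20 19 20] [ 0.4343 -0.2251  0.0676] [-0.0073 -0.0279 -0.042 ]
1 174 [[-0.0133, 0.0256, -0.0595], [-0.0112, 0.0363, -0.0496], [0.0091, 0.0418, -0.0375]]
-1 220 [[-0.0137, -0.043, -0.0595], [-0.0102, -0.0298, -0.0495], [0.0077, -0.0269, -0.0373]]
scene 172 108 [67 63 57] [ 0.4342 -0.2258  0.0738] [-0.0112 -0.0286 -0.0468]
scene 173 110 [10  1  6] [ 0.4351 -0.2232  0.0701] [-0.0096 -0.026  -0.0434]
scene 200 117 [113 106  95] [ 0.4351 -0.1555  0.0717] [-0.011   0.0417 -0.0443]
scene 199 115 [146 140 125] [ 0.4318 -0.1598  0.0735] [-0.0096  0.0374 -0.0478]
scene 203 112 [56 51 47] [ 0.4246 -0.154   0.0783] [-0.0073  0.0433 -0.0561]
1 125 [[-0.0127, 0.0271, -0.0596], [-0.0083, 0.0401, -0.0487], [0.01, 0.0439, -0.0376]]
-1 122 [[-0.0123, -0.0412, -0.0596], [-0.0081, -0.0279, -0.0488], [0.0118, -0.0243, -0.0376]]
```

Run:
```python
from m import *
T=robot.read_position();Rt=robot.read_tcp_rot()
for nm in ("top","scene"):
    t=np.load(nm+"2.npz");P=cloud(robot.camera_info(nm),t["d"]); q=(P-T)@Rt
    k=(t["d"]>0)&(P[...,2]>.03)&(abs(q[...,1])<.12)&(abs(q[...,0])<.09)&(q[...,2]>-.2)&(q[...,2]<-.03)
    for a in np.arange(-.18,-.03,.01):
        kk=q[k&(q[...,2]>a)&(q[...,2]<=a+.01)]
        if len(kk): print(nm,a.round(3),len(kk),kk[:,:2].min(0).round(3),kk[:,:2].max(0).round(3))
p,d=robot.grab_frame("wrist"); I=robot.camera_info("wrist"); print({k:I[k] for k in I if k!="T_tool_cam"})
cv2.imwrite("pics/w2.png",p[:,:,::-1]); np.savez("wrist2.npz",p=p,d=d)
f=192/np.tan(np.radians(I["vfov"])/2)
v,u=np.mgrid[:384,:512]; c=np.stack([(u-I.get("cx",255.5))*d/f,(v-I.get("cy",191.5))*d/f,d,np.ones_like(d)],-1)
q=(c@I["T_tool_cam"].T)[...,:3]; Pw=q@Rt.T+T; np.save("wq.npy",q)
print("world z median of wrist img rows",[np.median(Pw[r,:,2][d[r]>0]).round(4) for r in (20,80,150,200,300,370) if (d[r]>0).any()])
k=(d>0)&(abs(q[...,1])<.06)&(abs(q[...,0])<.02)&(q[...,2]>-.08)&(q[...,2]<0.01)&(Pw[...,2]>.02)
print(k.sum(), q[k].max(0) if k.any() else None)
```

```text
top -0.18 468 [-0.027 -0.052] [-0.015  0.017]
top -0.17 451 [-0.026 -0.052] [0.001 0.017]
top -0.16 631 [-0.028 -0.051] [0.014 0.016]
top -0.15 2873 [-0.041 -0.094] [0.027 0.096]
top -0.14 1033 [-0.042 -0.085] [0.027 0.096]
top -0.13 1531 [-0.042 -0.088] [0.038 0.094]
top -0.12 1019 [-0.042 -0.089] [0.028 0.088]
top -0.11 328 [-0.041 -0.088] [0.037 0.088]
top -0.1 52 [-0.014 -0.04 ] [0.011 0.059]
top -0.09 115 [-0.014 -0.047] [0.011 0.044]
top -0.08 220 [-0.014 -0.048] [0.008 0.046]
top -0.07 201 [-0.014 -0.045] [0.011 0.044]
top -0.06 191 [-0.014 -0.044] [0.009 0.042]
top -0.05 175 [-0.014 -0.043] [0.01  0.042]
top -0.04 28 [-0.012 -0.031] [0.007 0.037]
scene -0.18 192 [-0.026 -0.049] [0.023 0.018]
scene -0.17 194 [-0.025 -0.05 ] [0.027 0.019]
scene -0.16 174 [-0.027 -0.05 ] [0.025 0.018]
scene -0.15 368 [-0.042 -0.095] [0.032 0.098]
scene -0.14 519 [-0.041 -0.094] [0.04  0.098]
scene -0.13 381 [-0.041 -0.092] [0.039 0.096]
scene -0.12 532 [-0.04  -0.088] [0.039 0.09 ]
scene -0.11 412 [-0.04  -0.087] [0.038 0.09 ]
scene -0.1 143 [-0.015 -0.058] [0.014 0.061]
scene -0.09 122 [-0.013 -0.047] [0.012 0.049]
scene -0.08 125 [-0.014 -0.044] [0.01  0.048]
scene -0.07 115 [-0.013 -0.044] [0.012 0.046]
scene -0.06 111 [-0.013 -0.044] [0.012 0.044]
scene -0.05 109 [-0.013 -0.041] [0.012 0.044]
scene -0.04 27 [-0.01  -0.037] [0.012 0.041]
{'vfov': 61.27906931338569, 'cx': 253.09333494780492, 'cy': 190.89810925708585}
world z median of wrist img rows [np.float64(-0.0025), np.float64(-0.0025), np.float64(-0.0025), np.float64(-0.0026), np.float64(0.1041), np.float64(0.1206)]
3811 [ 0.01327321  0.0443141  -0.0338849 ]
```

View pics/w2.png

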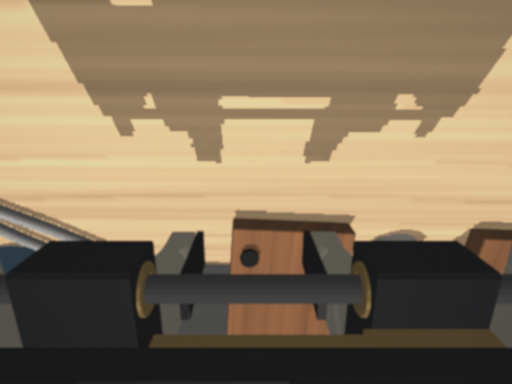

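All three cameras agree that the real fingertips sit about 36 mm short of the reported TCP along the tool axis, with the body 66 mm behind those tips. I'll compensate for that. A shallower tilt (15°) also suits the first part of the push better, so I'm checking IK again.

```bash
cat >> h.py <<'E'
OFF=0.0355
def C(p,R): return np.asarray(p)+OFF*R[:,2]   # real tip -> command
E
python3 - <<'E'
from m import *
Y=-.1035
for a in (12,15,18):
    R=Rp(a,1,0)
    for p in [(-.20,.16),(-.20,.06),(-.165,.009),(-.155,.008),(-.10,.008),(-.046,.008),(-.06,.15)]:
        j=robot.ik(C(W(p[0],Y,p[1]),R),R); print(a,p,None if j is None else np.round(j,1))
for a,psi in ((40,5),(35,5),(35,8)):
    R=Rp(a,1,psi)
    for p in [(-.12,.15),(-.10,.05),(-.08,.012),(-.03,.012)]:
        j=robot.ik(C(W(p[0],-.1405,p[1]),R),R); print(a,psi,p,None if j is None else np.round(j,1))
R=Rtip(0,-1)
for p in [(-.006,.25),(-.006,.115),(-.1,.1)]:
        j=robot.ik(C(W(p[0],Y,p[1]),R),R); print("tip",p,None if j is None else np.round(j,1))
R=Rtip(10,-1)
for p in [(-.1,.1),(-.13,.06),(-.16,.04),(-.25,.05)]:
        j=robot.ik(C(W(p[0],Y,p[1]),R),R); print("tip10",p,None if j is None else np.round(j,1))
E
```

```text
12 (-0.2, 0.16) [   6.5   -4.2  -40.8    3.4  -41.6 -103.3]
12 (-0.2, 0.06) [   6.4    4.9  -49.7    5.6  -23.7 -105.8]
12 (-0.165, 0.009) [   5.2   13.7  -49.7    7.9  -14.9 -107.2]
12 (-0.155, 0.008) [   5.    14.6  -48.4    7.5  -15.3 -106.6]
12 (-0.1, 0.008) [   3.9   18.5  -40.9    5.4  -18.7 -103.4]
12 (-0.046, 0.008) [   3.1   22.2  -33.7    4.2  -22.2 -101.3]
12 (-0.06, 0.15) [  3.3  10.2 -26.4   2.4 -41.6 -99.5]
15 (-0.2, 0.16) [   7.1   -6.   -43.7    4.9  -37.7 -105.1]
15 (-0.2, 0.06) [   6.8    3.6  -53.5    9.2  -18.4 -109.7]
15 (-0.165, 0.009) [   3.9   12.6  -57.    21.7   -5.9 -119.7]
15 (-0.155, 0.008) [   4.2   13.6  -55.    18.9   -6.9 -117.1]
15 (-0.1, 0.008) [   4.    17.6  -45.4   10.4  -12.3 -108.4]
15 (-0.046, 0.008) [   3.3   21.3  -37.5    7.1  -16.4 -104.3]
15 (-0.06, 0.15) [   3.6    8.8  -29.3    3.5  -37.1 -100.6]
18 (-0.2, 0.16) [   7.7   -7.8  -46.7    6.8  -33.6 -107.3]
18 (-0.2, 0.06) None
18 (-0.165, 0.009) None
18 (-0.155, 0.008) None
18 (-0.1, 0.008) None
18 (-0.046, 0.008) [   2.9   20.5  -43.2   15.3   -8.7 -112.2]
18 (-0.06, 0.15) [   3.9    7.
[... 416 characters left out ...]
4 -10.6 -27. ]
35 5 (-0.03, 0.012) [-10.7  20.7 -28.3 -44.8  -9.1 -36.4]
35 8 (-0.12, 0.15) [ -6.3  -0.7 -39.5 -19.  -17.5 -63.7]
35 8 (-0.1, 0.05) [-13.3  12.3 -33.8 -43.7 -13.9 -33.2]
35 8 (-0.08, 0.012) [-16.5  18.  -30.1 -53.4 -14.2 -20.8]
35 8 (-0.03, 0.012) [-13.2  20.9 -26.6 -47.9 -12.8 -29. ]
tip (-0.006, 0.25) [  1.7  17.5  -0.5   0.  -72.   -6.2]
tip (-0.006, 0.115) [  1.7  23.1 -10.7   0.  -56.2  -6.2]
tip (-0.1, 0.1) [  2.8  16.2 -23.6   0.  -50.2  -7.3]
tip10 (-0.1, 0.1) [  3.8  11.1 -32.8   2.4 -36.3 -10.1]
tip10 (-0.13, 0.06) [  4.4  11.9 -39.1   3.1 -29.2 -11.5]
tip10 (-0.16, 0.04) [  5.   11.4 -44.1   3.9 -24.7 -12.9]
tip10 (-0.25, 0.05) [  7.8   2.2 -54.1   5.2 -24.  -16.9]
```

Run:
```python
from m import *
Y=-.1035
robot.servo_line(W(-.20,-.1405,.12),speed=.15)
R=Rp(12,1,0)
robot.goto(C(W(-.20,Y,.09),R),R)
robot.move_gripper(0)
robot.servo_line(C(W(-.165,Y,.02),R),speed=.12)
f0=robot.read_force(); print(robot.read_t(),f0,robot.read_grip_width())
robot.servo_line(C(W(-.16,Y,.0085),R),speed=.05)
print(robot.read_t(),robot.read_force()-f0)
for n in ["scene","top"]:
    p,d=robot.grab_frame(n); cv2.imwrite(f"pics/{n}3.png",p[:,:,::-1]); np.savez(n+"3.npz",p=p,d=d)
T=robot.read_position();Rt=robot.read_tcp_rot()
for nm in ("top","scene"):
    t=np.load(nm+"3.npz");P=cloud(robot.camera_info(nm),t["d"]); q=(P-T)@Rt
    k=(t["d"]>0)&(P[...,2]>.004)&(abs(q[...,1])<.03)&(abs(q[...,0])<.016)&(q[...,2]>-.08)&(q[...,2]<-.02)
    print(nm,np.percentile(q[k],[1,99],axis=0).round(4).tolist(),P[k][:,2].min())
a=cv2.imread('pics/top3.png')[150:384,250:512]; a=cv2.resize(a,(500,446),interpolation=2)
b=cv2.imread('pics/scene3.png')[20:200,80:300]; b=cv2.resize(b,(500,410),interpolation=2)
cv2.imwrite("pics/c3a.png",a); cv2.imwrite("pics/c3b.png",b)
```

```text
10.15 [-0.69753276 -0.6417779  -0.71837578] 0.0028808818229159646
10.55 [0.19411474 0.63822319 0.66201348]Traceback (most recent call last):
  File "<stdin>", line 17, in <module>
    return _quantile_unchecked(
        a, q, axis, out, overwrite_input, method, keepdims, weights)
    return _ureduce(a,
                    func=_quantile_ureduce_func,
    ...<5 lines>...
                    overwrite_input=overwrite_input,
                    method=method)
    r = func(a, **kwargs)
    result = _quantile(arr,
                       quantiles=q,
    ...<2 lines>...
                       out=out,
                       weights=wgt)
    slices_having_nans = np.isnan(arr[-1, ...])
                                  ~~~^^^^^^^^^
IndexError: index -1 is out of bounds for axis 0 with size 0
```

Run:
```python
from m import *
T=robot.read_position();Rt=robot.read_tcp_rot()
for nm in ("top","scene"):
    t=np.load(nm+"3.npz");P=cloud(robot.camera_info(nm),t["d"]); q=(P-T)@Rt
    k=(t["d"]>0)&(P[...,2]>.004)&(abs(q[...,1])<.03)&(abs(q[...,0])<.016)&(q[...,2]>-.08)&(q[...,2]<-.02)
    if k.any(): print(nm,k.sum(),np.percentile(q[k],[1,99],axis=0).round(4).tolist(),P[k][:,2].min())
a=cv2.imread('pics/top3.png')[150:384,250:512]; a=cv2.resize(a,(500,446),interpolation=2)
b=cv2.imread('pics/scene3.png')[20:200,80:300]; b=cv2.resize(b,(700,573),interpolation=2)
cv2.imwrite("pics/c3a.png",a); cv2.imwrite("pics/c3b.png",b)
```

```text
scene 336 [[-0.0122, -0.017, -0.0795], [0.011, 0.0207, -0.0386]] 0.01020797817472312
```

View pics/c3a.png

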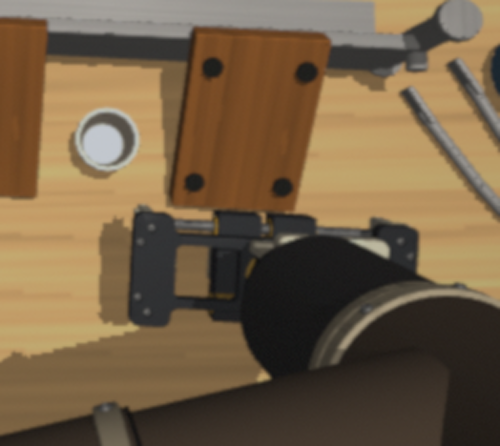

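View pics/c3b.png

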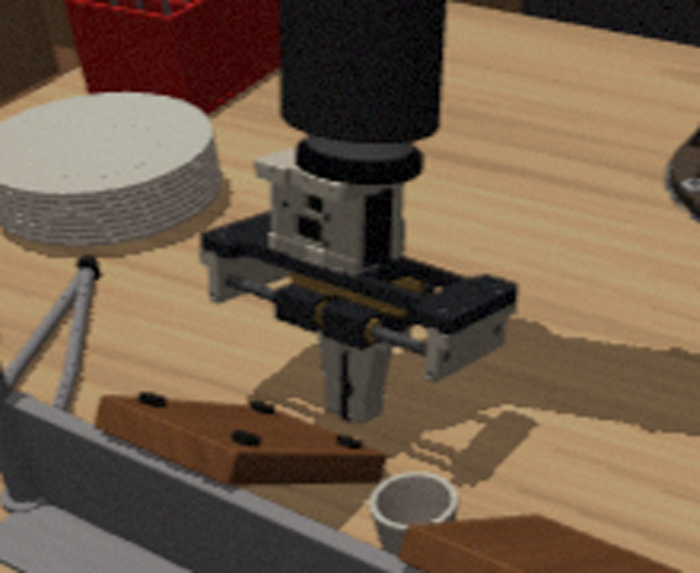

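Run:
```python
from m import *
Y=-.1035
f0=robot.read_force()
for x,a in [(-.125,12),(-.10,12),(-.075,13.5),(-.062,15),(-.054,15)]:
    R=Rp(a,1,0); robot.servo_line(C(W(x,Y,.0085),R),R,speed=.05); print(round(robot.read_t(),2),x,(robot.read_force()-f0).round(2))
for n in ["scene","top"]:
    p,d=robot.grab_frame(n); cv2.imwrite(f"pics/{n}4.png",p[:,:,::-1]); np.savez(n+"4.npz",p=p,d=d)
a=cv2.imread('pics/top4.png')[100:334,250:512]; a=cv2.resize(a,(500,446),interpolation=2)
b=cv2.imread('pics/scene4.png')[20:220,60:300]; b=cv2.resize(b,(700,583),interpolation=2)
cv2.imwrite("pics/c4a.png",a); cv2.imwrite("pics/c4b.png",b)
```

```text
11.5 -0.125 [-0.13  0.61  0.95]
12.15 -0.1 [-0.83  0.91 -0.48]
12.82 -0.075 [-0.42  1.72  0.  ]
13.24 -0.062 [-0.54  0.98 -0.54]
13.55 -0.054 [-0.67  0.8   0.73]
```

View pics/c4a.png

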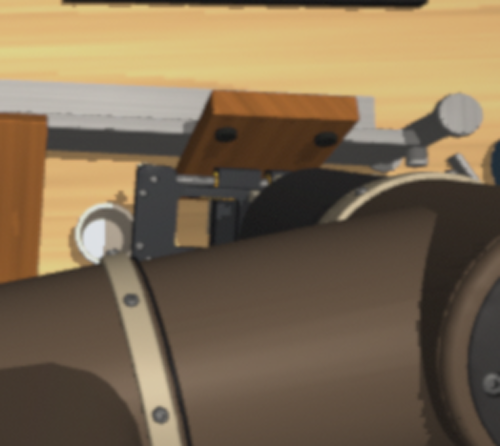

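View pics/c4b.png

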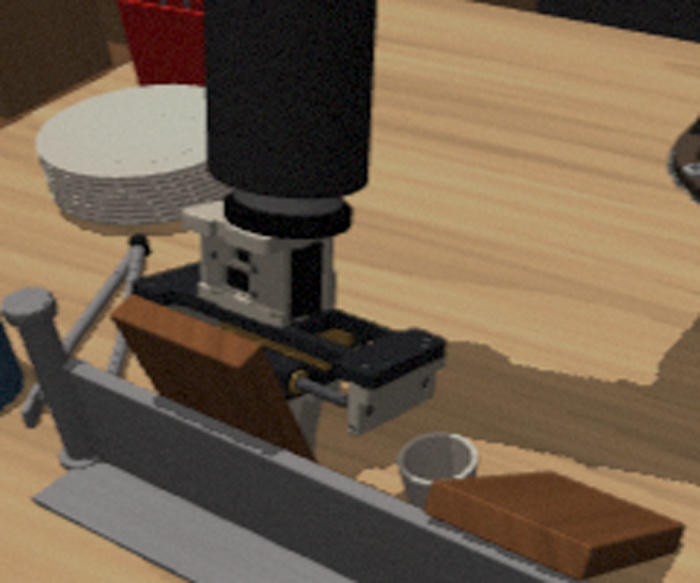

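```bash
cat > bd.py <<'E'
from m import *
def topface(n):
    t=np.load(n+".npz");nm="top" if n.startswith("top") else "scene"
    P=cloud(robot.camera_info(nm),t["d"]); g=t["p"].astype(int)
    f=np.stack([(P-FO)@FX,(P-FO)@FY,P[...,2]],-1)
    br=(g[...,0]-g[...,2]>35)&(g[...,0]<200)
    return t,f,br&(t["d"]>0)
E
python3 - <<'E'
from bd import *
for n in ("top4","scene4"):
    t,f,k=topface(n); k&=(f[...,2]>.085)&(abs(f[...,1]+.1035)<.07)&(f[...,0]>-.06)&(f[...,0]<.08)
    q=f[k]; print(n,len(q),q.min(0).round(4),q.max(0).round(4))
    kk=q[(abs(q[:,1]+.1035)<.045)]
    for z in np.arange(.085,.165,.01):
        a=kk[(kk[:,2]>z)&(kk[:,2]<=z+.01)]
        if len(a): print(z.round(3),len(a),np.percentile(a[:,0],[3,50,97]).round(4),a[:,1].min().round(3),a[:,1].max().round(3))
E
```

```text
top4 2573 [-0.0599 -0.1536  0.0851] [ 0.0086 -0.054   0.214 ]
0.085 212 [-0.0265 -0.0248 -0.0233] -0.148 -0.059
0.095 236 [-0.0471 -0.0227 -0.021 ] -0.148 -0.059
0.105 201 [-0.0218 -0.0203 -0.0188] -0.148 -0.059
0.115 151 [-0.0192 -0.0178 -0.0162] -0.133 -0.059
0.125 175 [-0.0168 -0.0153 -0.0138] -0.148 -0.059
0.135 278 [-0.0144 -0.013  -0.0111] -0.148 -0.059
0.145 1018 [-0.0116 -0.0029  0.0075] -0.148 -0.059
scene4 652 [-0.0591 -0.1542  0.0877] [ 0.0077 -0.0519  0.1519]
0.085 3 [-0.0414 -0.0405 -0.0075] -0.142 -0.067
0.095 23 [-0.0586 -0.0498 -0.0399] -0.138 -0.059
0.105 65 [-0.0581 -0.0567 -0.0019] -0.141 -0.06
0.115 1 [-0.0002 -0.0002 -0.0002] -0.087 -0.087
0.125 3 [0.0017 0.0035 0.0042] -0.14 -0.088
0.135 45 [0.0046 0.0063 0.007 ] -0.147 -0.059
0.145 431 [-0.011  -0.0018  0.0066] -0.148 -0.059
```

```bash
python3 - <<'E'
from m import *
Y=-.1035
R=Rp(15,1,0)
robot.servo_line(C(W(-.075,Y,.012),R),speed=.1)
robot.servo_line(C(W(-.12,Y,.12),R),speed=.2)
R=Rp(40,1,5)
robot.goto(C(W(-.125,-.1405,.14),R),R)
robot.move_gripper(.6)
robot.servo_line(C(W(-.10,-.1405,.05),R),speed=.12)
robot.servo_line(C(W(-.075,-.1405,.0105),R),speed=.08)
robot.servo_line(C(W(-.055,-.1405,.0105),R),speed=.05)
f0=robot.read_force();print(robot.read_t(),f0)
x=-.055
while x<-.0265:
    x+=.003 if x<-.038 else .0015
    robot.servo_line(C(W(x,-.1405,.0105),R),speed=.03); f=robot.read_force()-f0
    print(round(robot.read_t(),2),round(x,4),f.round(2))
    if f@FX<-5: break
for n in ["scene","top"]:
    p,d=robot.grab_frame(n); cv2.imwrite(f"pics/{n}5.png",p[:,:,::-1]); np.savez(n+"5.npz",p=p,d=d)
a=cv2.imread('pics/top5.png')[100:334,250:512]; a=cv2.resize(a,(500,446),interpolation=2)
b=cv2.imread('pics/scene5.png')[20:220,60:300]; b=cv2.resize(b,(700,583),interpolation=2)
cv2.imwrite("pics/c5a.png",a); cv2.imwrite("pics/c5b.png",b)
E
python3 - <<'E'
from bd import *
for n in ("top5",):
    t,f,k=topface(n); k&=(f[...,2]>.085)&(abs(f[...,1]+.1035)<.07)&(f[...,0]>-.06)&(f[...,0]<.08)
    kk=f[k]; print(kk.min(0),kk.max(0)); kk=kk[(abs(kk[:,1]+.1035)<.045)]
    for z in np.arange(.085,.165,.01):
        a=kk[(kk[:,2]>z)&(kk[:,2]<=z+.01)]
        if len(a): print(z.round(3),len(a),np.percentile(a[:,0],[3,50,97]).round(4),a[:,1].min().round(3),a[:,1].max().round(3))
E
```

```text
18.7417 [-0.68684458 -1.04107498  0.60326918]
18.99 -0.052 [ 1.31  0.47 -0.76]
19.24 -0.049 [ 0.88  0.32 -1.07]
19.49 -0.046 [-0.09  1.03 -1.19]
19.74 -0.043 [ 0.01  0.33 -1.1 ]
19.99 -0.04 [-0.23  0.09 -1.42]
20.24 -0.037 [ 0.2   1.22 -1.3 ]
20.49 -0.0355 [ 0.53  0.47 -1.4 ]
20.74 -0.034 [ 0.28  1.43 -1.44]
20.99 -0.0325 [0.21 1.15 0.09]
21.24 -0.031 [-0.74  1.01 -1.27]
21.49 -0.0295 [-5.36  0.93  0.61]
[-0.05988881 -0.1734518   0.08604412] [-0.00639881 -0.05398975  0.15397308]
0.085 5 [-0.0598 -0.0514 -0.0493] -0.113 -0.061
0.095 6 [-0.0597 -0.0575 -0.0551] -0.114 -0.062
0.135 9 [-0.0266 -0.0265 -0.0262] -0.102 -0.073
0.145 1074 [-0.0266 -0.0177 -0.0078] -0.148 -0.059
```

View pics/c5a.png

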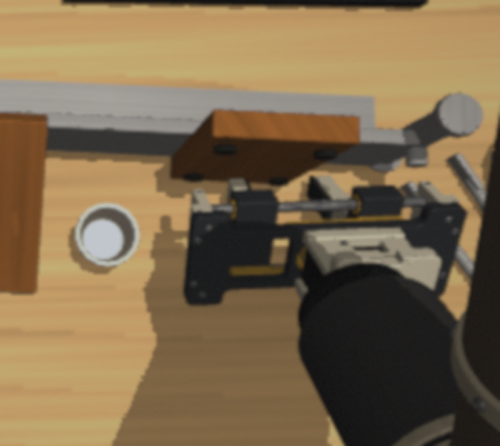

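View pics/c5b.png

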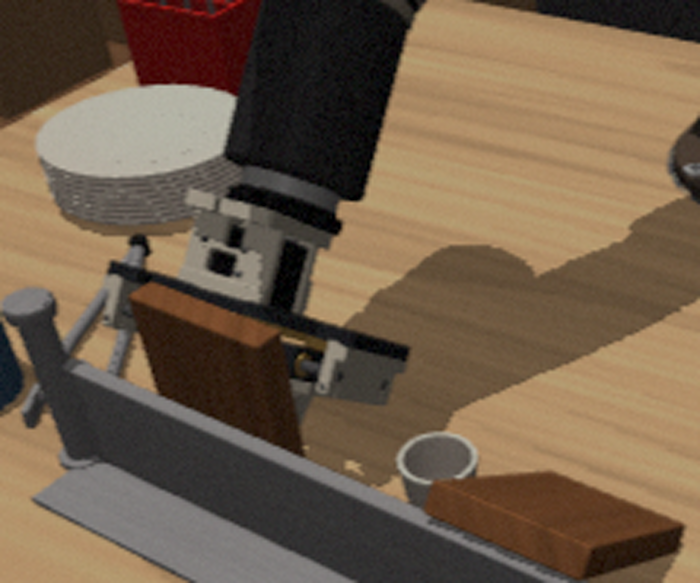

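Board stands vertical at the fence (top edge x_f −26.6…−7.8 mm, z 0.15), and the feet are visible on the robot side. Now I'll check IK on the tipping path, then back off and tip.

```bash
cat > tip.py <<'E'
from m import *
Y=-.1035; XP=-.0265
def wp(phi,tau,e,w):
    p=np.radians(phi);t=np.radians(tau)
    x=XP-.15*np.sin(p)+e*np.sin(t)+w/2*np.cos(t); z=.15*np.cos(p)-e*np.cos(t)+w/2*np.sin(t)
    R=Rtip(tau,-1); return C(W(x,Y,z),R),R,(round(x,4),round(z,4))
A=[wp(15,3,.033,.044),wp(28,8,.028,.044)]
B=[wp(45,10,.022,.088),wp(58,10,.018,.088),wp(68,10,.014,.088),wp(75,10,.009,.088)]
E
python3 - <<'E'
from tip import *
R=Rtip(0,-1)
for p,R,q in [(C(W(-.0165,Y,.19),R),R,0),(C(W(-.0165,Y,.115),R),R,1)]+A+B:
    j=robot.ik(p,R); print(q,None if j is None else np.round(j,1))
R=Rp(40,1,5)
for q in [(-.06,.02),(-.13,.10),(-.12,.17)]: j=robot.ik(C(W(q[0],-.1405,q[1]),R),R); print(q,None if j is None else np.round(j,1))
E
```

```text
0 [  1.8  18.6  -6.9   0.  -64.5  -6.3]
1 [  1.8  22.2 -12.1   0.  -55.7  -6.3]
(np.float64(-0.0416), np.float64(0.1131)) [  2.3  18.6 -18.2   0.5 -50.2  -7.1]
(np.float64(-0.0712), np.float64(0.1078)) [  3.1  14.  -26.9   1.6 -41.3  -8.7]
(np.float64(-0.0854), np.float64(0.092)) [  3.5  12.9 -31.6   2.4 -35.6  -9.9]
(np.float64(-0.1073), np.float64(0.0694)) [  3.9  13.  -35.7   2.8 -31.5 -10.7]
(np.float64(-0.1198), np.float64(0.05)) [  4.1  13.7 -38.5   3.2 -28.  -11.3]
(np.float64(-0.1265), np.float64(0.0376)) [  4.3  14.3 -40.1   3.5 -25.7 -11.8]
(-0.06, 0.02) [-22.1  18.4 -28.  -68.4 -15.4  -4.7]
(-0.13, 0.1) [-13.7   3.8 -37.8 -44.6 -13.  -35.2]
(-0.12, 0.17) [ -4.1  -4.  -43.8 -16.2 -10.6 -70.5]
```

Run:
```python
from tip import *
R=Rp(40,1,5)
robot.servo_line(C(W(-.06,-.1405,.015),R),speed=.1)
robot.servo_line(C(W(-.13,-.1405,.10),R),speed=.18)
R=Rtip(0,-1)
robot.goto(C(W(-.13,Y,.20),R),R)
robot.move_gripper(.5)
robot.servo_line(C(W(-.0165,Y,.19),R),speed=.15)
f0=robot.read_force(); print(robot.read_t(),f0,robot.read_grip_width())
for n in ["scene","top"]:
    p,d=robot.grab_frame(n); cv2.imwrite(f"pics/{n}6.png",p[:,:,::-1]); np.savez(n+"6.npz",p=p,d=d)
a=cv2.imread('pics/top6.png')[60:294,230:492]; a=cv2.resize(a,(500,446),interpolation=2)
b=cv2.imread('pics/scene6.png')[0:200,60:300]; b=cv2.resize(b,(700,583),interpolation=2)
cv2.imwrite("pics/c6a.png",a); cv2.imwrite("pics/c6b.png",b)
T=robot.read_position();Rt=robot.read_tcp_rot()
for nm in ("top","scene"):
    t=np.load(nm+"6.npz");P=cloud(robot.camera_info(nm),t["d"]); f=np.stack([(P-FO)@FX,(P-FO)@FY,P[...,2]],-1)
    k=(t["d"]>0)&(f[...,2]>.165)&(f[...,2]<.225)&(abs(f[...,1]-Y)<.03)
    for sg in (1,-1):
        q=f[k&(sg*(f[...,0]+.0165)>0)&(abs(f[...,0])<.1)]
        if len(q): print(nm,sg,len(q),np.percentile(q,[1,99],axis=0).round(4).tolist())
```

```text
24.9917 [-1.59878266 -0.41601858  0.65056539] 0.4977538825857916
top 1 136 [[0.0052, -0.1133, 0.1928], [0.0216, -0.0929, 0.2239]]
scene 1 318 [[0.0042, -0.1135, 0.1931], [0.0223, -0.0907, 0.2243]]
scene -1 312 [[-0.0564, -0.113, 0.1921], [-0.0386, -0.0911, 0.2247]]
```

View pics/c6b.png

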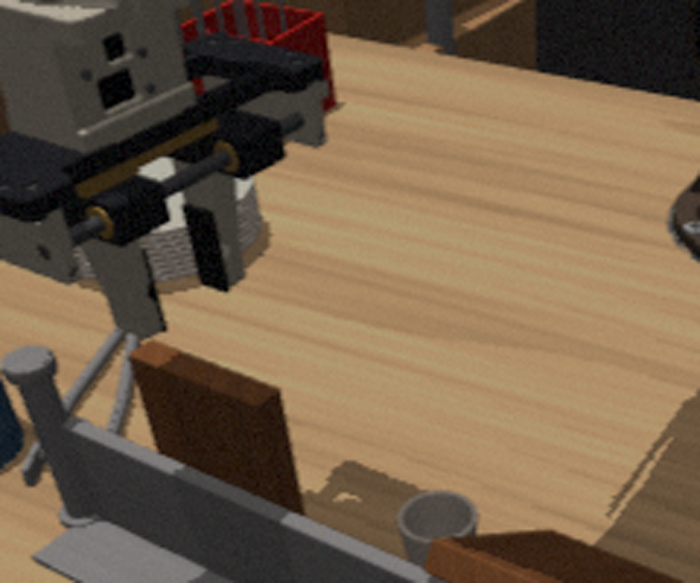

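View pics/c6a.png

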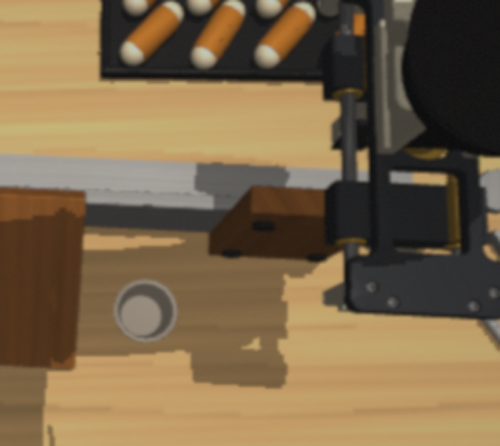

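The board stands unaided and the open fingers straddle its top edge (x_f about −38 and +4 mm). Tipping now.

Run:
```python
from tip import *
f0=robot.read_force()
def go(p,R,s):
    robot.servo_line(p,R,speed=s); print(round(robot.read_t(),2),(robot.read_force()-f0).round(1))
R=Rtip(0,-1)
go(C(W(-.0165,Y,.115),R),R,.12)
for p,R,_ in A: go(p,R,.06)
robot.move_gripper(1.0); print(robot.read_t())
for p,R,_ in B[:2]: go(p,R,.06)
for n in ["scene","top"]:
    p,d=robot.grab_frame(n); cv2.imwrite(f"pics/{n}7.png",p[:,:,::-1]); np.savez(n+"7.npz",p=p,d=d)
b=cv2.imread('pics/scene7.png')[0:220,60:300]; b=cv2.resize(b,(650,596),interpolation=2)
cv2.imwrite("pics/c7b.png",b)
```

```text
25.87 [ 1.1  0.1 -0.1]
26.41 [0.6 0.4 0.5]
27.01 [0.2 0.  0.8]
27.9083
28.39 [-1.7  0.4  0.7]
29.07 [-0.2 -0.2 -0.9]
```

View pics/c7b.png

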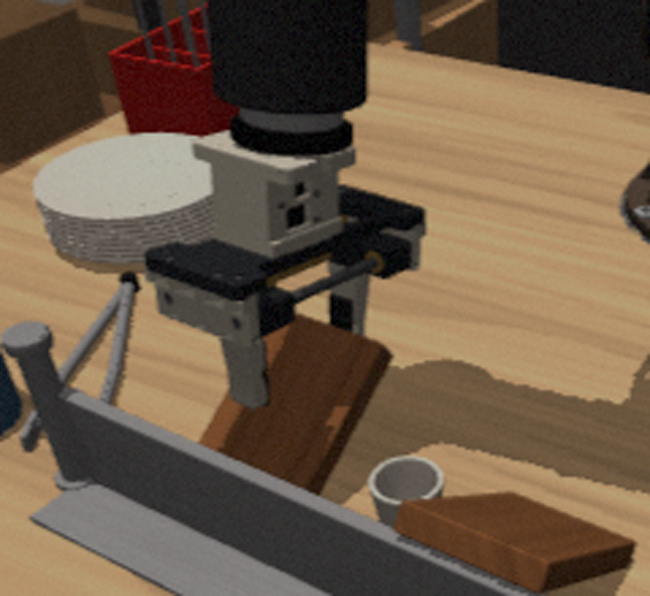

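View pics/top7.png

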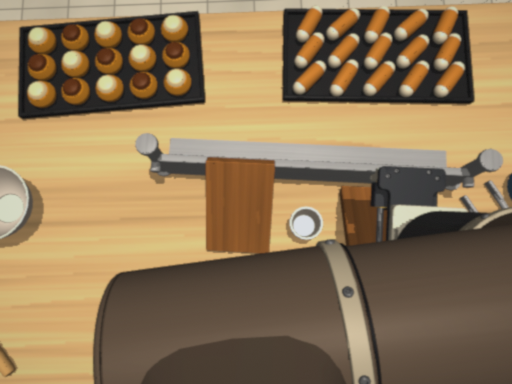

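The board is resting on the front finger at about 58° of tilt. I'll lower it further, then slide out.

Run:
```python
from tip import *
f0=robot.read_force()
def go(p,R,s):
    robot.servo_line(p,R,speed=s); print(round(robot.read_t(),2),(robot.read_force()-f0).round(1))
for p,R,_ in B[2:]: go(p,R,.05)
p,R,q=B[3]
go(p-FX*.03,R,.05)
go(p-FX*.06,R,.08)
go(p-FX*.09+Z*.08,R,.15)
go(p-FX*.16+Z*.16,R,.2)
for n in ["scene","top"]:
    p,d=robot.grab_frame(n); cv2.imwrite(f"pics/{n}8.png",p[:,:,::-1]); np.savez(n+"8.npz",p=p,d=d)
b=cv2.imread('pics/scene8.png')[0:220,60:300]; b=cv2.resize(b,(650,596),interpolation=2)
cv2.imwrite("pics/c8b.png",b); print(robot.read_t())
```

```text
29.77 [-0.7  0.4 -0. ]
30.21 [0.7 0.5 0.1]
30.96 [ 1.1  0.3 -0.2]
31.48 [ 0.8 -0.4 -1.1]
32.2 [-0.1  1.3 -0.2]
32.88 [ 0.1  0.2 -0.6]
32.9833
```

View pics/c8b.png

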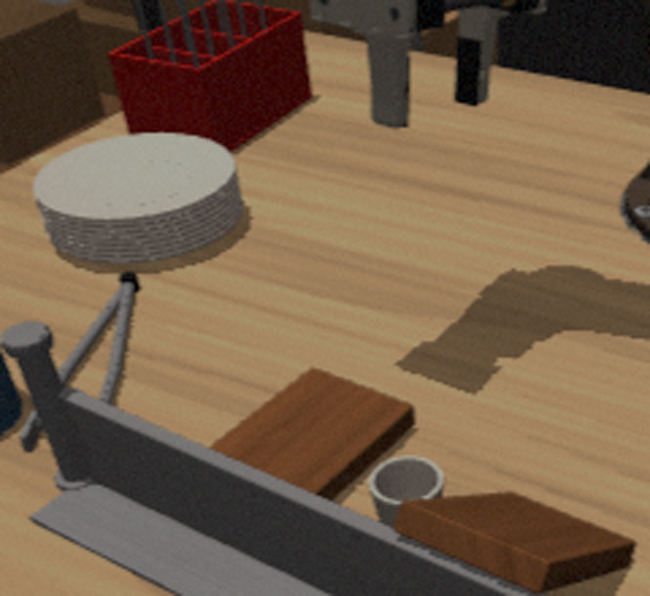

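View pics/top8.png

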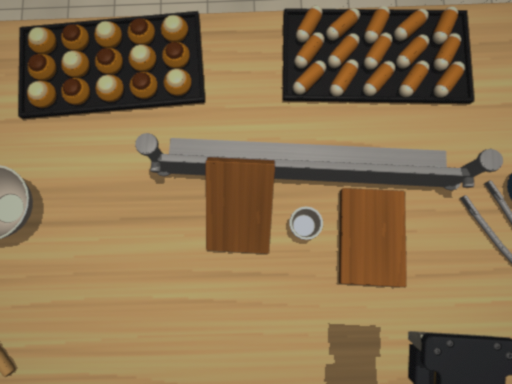

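Board is flat with its plain side up at about (340–406, 188–286). The other board and the ramekin look unmoved, still at (240,205) and (305,223). I'll check heights and shifts, then hand in.

Run:
```python
from bd import *
t,f,k=topface("top8"); q=f[190:285,342:404].reshape(-1,3); q=q[(q[:,2]>.01)&(q[:,2]<.04)]
A=np.linalg.lstsq(np.c_[q[:,:2],np.ones(len(q))],q[:,2],rcond=None)[0]; print("slopes deg",np.degrees(A[:2]).round(2),np.median(q[:,2]),np.percentile(q,[1,99],axis=0).round(4).tolist())
a=np.load("top0.npz")["p"].astype(int);b=t["p"].astype(int)
D=abs(a-b).max(2)
print("other board diff",D[155:256,203:276].mean(),np.percentile(D[155:256,203:276],99),"ramekin",D[205:242,288:324].mean(),np.percentile(D[205:242,288:324],99),"bg",np.percentile(D[300:330,100:300],99))
robot.job_done()
```

```text
slopes deg [ 0.05 -0.05] 0.025448656348514297 [[-0.168, -0.1495, 0.0229], [-0.0237, -0.0561, 0.028]]
other board diff 1.1266784212667842 3.0 ramekin 1.2492492492492493 2.0 bg 2.0
the job is handed in; nothing more can be done
```

I turned the upside-down board over as asked: it now lies flat on its feet in front of the fence. I handed the job in at about 33 s of the 45 s allowed.

- **Pushing it up:** I pushed the board's lower edge along the counter to the fence in two stages. It stood upright on its own before I went on.
- **Tipping it over:** I straddled the top edge with the open fingers, tipped it towards the robot and lowered it most of the way. It dropped the last 25–30 mm or so.

**Last checks:**
- **Board:** its top face is 25 mm above the counter (20 mm board plus 5 mm feet), and it is level to about 0.05°. It sits about 15 mm in front of the fence.
- **Other board and ramekin:** the overhead pictures from before and after match to within noise, so neither moved.
- **Gripper:** it was well clear of everything at hand-in. The highest push force I saw at the wrist was about 5 N; I only read it between moves.

**One disagreement:** all three cameras showed the real fingertips about 36 mm short of the reported tool point, along the tool axis. I corrected for this in every move from the first push on; the earlier approach stopped well clear of the board.

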